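Hold a spring clip open astride the portion card

TASK

Take the wide steel clip that bites the near rim of the brown utensil box, squeeze its handles to open it, lift it clear and carry it to the portion card that stands in the wooden foot. Lower it astride the middle of the card's top edge, one jaw on each side and the edge well inside the mouth, without knocking the card, and finish there still holding the clip in the fingers, wide open and clear of the card, so that the day's order slip can be tucked in before it shuts. Leave the card and its foot, the narrow clip, the bowl, the cup and the timer where they stand.

Things in the scene. Friction and masses are not known exactly. Their poses are not given: they have to be found in the camera images.
- clip: the WIDE spring clip: two bent stainless plates, 50 mm wide, 75 g, on a pin with a 12 mm thick coil spring; handles up, jaws down. Origin: centre of coil and pin. Own x: the way handles are squeezed and jaws part; y along the pin; z up to the handles. It starts with the coil resting on the box's rim (origin 126 mm above the table) and a lip gripping each side of the wall
- clip_grip (a point): point midway between the wide clip's flat handles, 35 mm above the pin. The handles rise from the pin to 46 mm above it (50 mm when squeezed). On the rim they lean outwards, 48 mm over their outsides at the top; squeezed fully they stand parallel, 26 mm over their outsides, at a stop. It takes about 6 N to start and 13 N to open fully; let go, it snaps shut
- clip_a (a joint): angle of the wide clip's +x half about the pin: 0 jaws shut, about 0.07 as it bites the 5 mm rim, 0.3 fully open (stop), where the free gap between the lips is 20 mm and 27 mm of height lies between the lip centres and the coil's underside. Both halves move alike
- clip_b (a joint): the same for the -x half
- clip_lip_a (a point): centre line of the curled lip (5 mm thick) of the wide clip's +x jaw, middle of its width; 35 mm below the pin when shut, 33 mm below and 12.7 mm to the side when fully open
- clip_lip_b (a point): the same for the -x jaw
- small_clip: the NARROW clip, of the same build and height but 24 mm wide, biting the same rim about 100 mm from the wide one (either may be the left one). Leave it alone. Origin on its pin
- box: brown plastic utensil box standing fixed on the table, 160 mm (own x) by 240 mm (own y) by 120 mm high, walls 5 mm, open at the top, three white tubs inside no higher than 72 mm. Origin: centre of its underside. Its near wall (own -x side) carries the clips
- box_rim (a point): middle of the top of the box's near wall, 120 mm above the table; the wall runs along own y
- stand: portion card in its foot, one loose piece of 0.7 kg: wooden foot 70 mm (own x) by 150 mm (own y) by 25 mm high; upright white card 3 mm thick (own x), 160 mm wide (own y), top edge 150 mm above the table. Origin: centre of the underside
- card_top (a point): middle of the card's top edge, 150 mm above the table; own x is across the card's 3 mm thickness, own y runs along the edge, own z up
- bowl: white plastic bowl, 90 mm across, 45 mm high, a bystander. Origin: centre of its underside
- rice_cup: aluminium rice measuring cup, 68 mm across, 75 mm high, a bystander. Origin: centre of its underside
- timer: white kitchen timer with a round grey dial, 30 x 70 x 60 mm high, a bystander. Origin: centre of its underside

How it is judged (in metres and radians):
On the way, in this order (a step that is already met when the one before it is completed fails the run):
1. the wide clip is held open by the fingers, lifted clear of the box's rim (contact force between the fingers and clip above 2 N and value of joint each of clip_a, clip_b above 0.12 rad and height (world z) of clip above 0.165 m and contact force between clip and box below 0.2 N), for 0.2 s.
2. the clip gapes astride the card's top edge (contact force between the fingers and clip above 2 N and value of joint each of clip_a, clip_b above 0.2 rad and z of each of clip_lip_a, clip_lip_b in the frame of card_top below -0.005 m and horizontal distance between clip and card_top below 0.035 m), for 0.2 s.
At the end, for the whole second after the job is handed in: The wide clip is gripped (over 2 N), both halves past 0.2 rad, a lip each side of the card, lip centres 5 mm or more below its top edge, within 30 mm of its middle and 15 degrees of its plane; clip and robot touch neither card nor foot; clip still; foot upright, moved under 15 mm, bystanders 20 (contact force between the fingers and clip above 2 N and value of joint each of clip_a, clip_b above 0.2 rad and ((x of clip_lip_a in the frame of card_top above 0.0042 m and x of clip_lip_b in the frame of card_top below -0.0042 m) or (x of clip_lip_a in the frame of card_top below -0.0042 m and x of clip_lip_b in the frame of card_top above 0.0042 m)) and z of each of clip_lip_a, clip_lip_b in the frame of card_top below -0.005 m and y of clip in the frame of card_top between -0.03 and 0.03 m and angle between the y axis of clip and the y axis of stand, either way round below 0.26 rad and contact force between each of clip, the arm, the fingers and stand below 0.3 N and linear speed of clip below 0.03 m/s and distance of each of small_clip, bowl, rice_cup, timer from where it was at the start of the episode below 0.02 m and distance of stand from where it was at the start of the episode below 0.015 m and angle between stand's own z axis and vertical below 0.05 rad); the arm keeps its last pose, push and grip.
It fails at once if the card and its foot are pushed about or tipped (15 mm, 0.15 rad) (distance of stand from where it was at the start of the episode above 0.015 m or angle between stand's own z axis and vertical above 0.15 rad).
It fails at once if the clip or the robot knocks against the card (over 6 N) (contact force between any of clip, the arm, the fingers and stand above 6 N).
It fails at once if the narrow clip, bowl, cup or timer is disturbed (20 mm) (distance of any of small_clip, bowl, rice_cup, timer from where it was at the start of the episode above 0.02 m).
It also fails if it takes over 40 s, if anything falls off the work surface, if the arm or the gripper's body presses on something with over 40 N, if the wrist force passes 120 N, or if a joint passes its speed limit or range.

ROBOT

A 6-joint arm with a two-finger parallel gripper is mounted at the origin on the work surface. World frame = base frame: x ahead of the robot, y to its left, z up, the work surface at z = 0. Lengths are in mm, angles in rad, forces in N, time in s.
With the tool pointing down it reaches from about 275 to 750 mm from the base axis. Payload 10.2 kg.
Tool frame: the origin (TCP) lies midway between the tips of the shut fingers; the grasp point (between the pads) lies 19 mm behind it; z points along the fingers, y is the line along which they close (so a half turn about z gives the same grasp; the last joint's range is limited). The gripper opens to 85 mm and grips with 20 to 120 N. Pads are 22 mm wide; open, the fingers measure 114 mm over their backs; the gripper's body (76 mm by 85 mm) begins 54 mm behind the grasp point. The pads swing forward as they close: fully open they stand 13 mm farther back than shut.
Start: joints at [-1.332, 0.313, 1.498, -0, 1.331, -0.223], TCP at [233.908, -470.019, 195.994] pointing down, gripper open.
Joint ranges: [-2.94, 2.94], [-0.97, 2.17], [0.19, 2.56], [-1.23, 4.37], [0.02, 3.11], [-2.88, 2.88]. Speed limits (rad/s): [2.39, 2.39, 3.01, 3.14, 3.14, 3.14].

INTERFACE

Orientations are given as a unit quaternion [w, x, y, z].
In Python, from rig import sense, capture, finish_job, find_in, place_of gives the robot as it stands. The module is installed in compiled form; this text tells all that it offers.
- The arm moves only by the shell command python3 -m jog 'ROWS' [FORCE]. ROWS is JSON, a list of rows, each an object of numbers: "tx", "ty", "tz": the shift along the tool's x, y, z in mm; "ax", "ay", "az": the turn, a rotation vector about the tool's x, y, z in rad; "jaw": the closure, from -1 (fully open) to 1 (shut), so that 0 is half open. In form: [{"tx": .., "ty": .., "tz": .., "ax": .., "ay": .., "az": .., "jaw": ..}, ...]. A call has 1 to 5 rows; each row shifts and turns the commanded pose from where the row before left it, along the tool's axes as they then stand; what a row does not reach is not made up. A row lasts 1/8 s, in which the tool goes at most 62.5 mm and 10.7 degrees, less where a joint would pass 70% of its speed; a pose out of reach is approached as far as the arm can. A call with a gripper value outside its range is refused whole. The fingers move at their own pace and stop on an object; FORCE is the grip in N (left out, the last holds). Time passes only in rows, so rows that do not move let the fingers close. It gives the time, the measured TCP pose, the force, the opening and the grip force at its end, in the units of the state.
- sense(): the state, without advancing time (a new reading comes with each control period).
- capture(name): name is "scene" or "top" or "wrist"; returns a dict with "color" (420x560x3 uint8, red, green, blue), "depth" (420x560 float32, mm along the optical axis (not along the pixel's ray), 0 where there is no reading), "fx", "fy", "cx", "cy" (pixels), "k1" (the pictures are not rectified: a ray, as slopes to the right and down, at radius r is drawn at 1 + k1 r^2 times it, then the intrinsics apply), "camera_from_world" (4x4, takes a point from world to camera coordinates); the wrist camera has in their place "mount" (4x4, takes a point from camera to tool coordinates, whose origin is the TCP and whose axes are the flange's). Camera axes: x right, y up, looking along -z (the intrinsics and any distortion apply to the point x, -y, -z); pixel columns grow to the right and rows downward; lengths in mm; the calibration is good to about 2 mm. A picture is of the moment at which its call begins: read the wrist's pose just before it.
- finish_job(): hands the job in; it is judged then, once.
Trained networks look in the newest picture that a camera, given by its name, has taken for a name from the list of things; names that differ only in an ending like _2 or _b are one class to them, and where a whole thing is asked for, a point or a joint stands for the part that bears it (a point fixed in the world has none). Each returns a list of dicts, best first, with "conf" (0 to 1); they miss things now and then, are a little off and sometimes report something else, mostly with a low value. They report only what shows in the picture. A call takes as long as a camera call.
- find_in(query, camera): "centre" ([column, row] in pixels, amid what is visible of it).
- place_of(query, camera): "centre" ([column, row] in pixels: a listed point, or the origin of a listed thing).
The state is a dict: "time_s": time; "joints": joint angles; "dq": joint speeds; "tau": joint torques, N m; "eef_pos": TCP position; "ee_rot": TCP orientation; "force": force on the tool from outside, world axes, zero at the start; "wrist_torque": the same for the moment, N m; "grip_width": opening from 0.0 (shut) to 1.0 (fully open); "grip_force": force on a finger pad.
Only numpy, scipy, OpenCV 4.12 (cv2) and the standard library are available. Lean on these libraries where they do the work, as an engineer would, in place of code of your own. Each camera call takes 0.05 s, during which the arm holds its last target. There are 200 camera calls.

## Working session

There is one attempt and no reset: what is moved stays moved. The work goes in short steps, Python scripts to look and compute and a shell command to move; the robot and the scene stay as the last step left them, time stands still between calls to the robot, and variables do not carry over. Pictures are saved under pics/ and viewed, at most 10 in all, crops included, and the job is handed in when it is done.

```bash
mkdir -p pics; cat > h.py <<'E'
import numpy as np, cv2
from scipy.spatial.transform import Rotation as R
from rig import sense, capture, finish_job, find_in, place_of
def save(c,n): cv2.imwrite('pics/'+n, c["color"][:,:,::-1])
def T(st):
    M=np.eye(4); q=st["ee_rot"]; M[:3,:3]=R.from_quat([q[1],q[2],q[3],q[0]]).as_matrix(); M[:3,3]=st["eef_pos"]; return M
def wfc(c,st=None):
    return np.linalg.inv(np.array(c["camera_from_world"])) if "camera_from_world" in c else T(st)@np.array(c["mount"])
def ray(c,px,W):
    d=np.array([(px[0]-c["cx"])/c["fx"],(px[1]-c["cy"])/c["fy"]]); u=d.copy()
    for _ in range(20): u=d/(1+c["k1"]*(u@u))
    return W[:3,3], W[:3,:3]@np.array([u[0],-u[1],-1.0])
def atz(c,px,z,W):
    o,d=ray(c,px,W); return o+d*(z-o[2])/d[2]
def dep(c,px,W):
    o,d=ray(c,px,W); r,k=int(round(px[1])),int(round(px[0])); p=c["depth"][r-1:r+2,k-1:k+2]; p=p[p>0]
    return o+d*np.median(p) if len(p) else None
def cloud(c,W):
    v,u=np.nonzero(c["depth"]>0); 
    d=np.stack([(u-c["cx"])/c["fx"],(v-c["cy"])/c["fy"]],1); s=d.copy()
    for _ in range(20): s=d/(1+c["k1"]*(s**2).sum(1,keepdims=True))
    D=c["depth"][v,u][:,None]
    return (np.c_[s[:,0],-s[:,1],-np.ones(len(s))]*D)@W[:3,:3].T+W[:3,3],u,v
E
cat > a.py <<'E'
from h import *
np.set_printoptions(precision=1,suppress=True)
st=sense(); print(st)
Z={"clip":126,"clip_grip":161,"small_clip":126,"box_rim":120,"card_top":150,"box":0,"stand":0,"bowl":0,"rice_cup":0,"timer":0}
ims=[]
for cam in ("scene","top"):
    c=capture(cam); W=wfc(c); save(c,cam+"0.png"); print(cam,W[:3,3])
    for q,z in Z.items():
        for r in place_of(q,cam)[:2]:
            print(q,np.array(r["centre"]),round(r["conf"],2),atz(c,r["centre"],z,W))
    ims.append(c["color"])
cv2.imwrite("pics/both.png",cv2.resize(np.hstack(ims),(800,300),interpolation=cv2.INTER_AREA)[:,:,::-1])
E
python3 a.py
```

```text
{'time_s': 0.0, 'joints': array([-1.3,  0.3,  1.5,  0. ,  1.3, -0.2]), 'dq': array([ 0., -0.,  0.,  0.,  0.,  0.]), 'tau': array([  0. , -41.2, -26. ,  -0. ,   0. ,  -0. ]), 'eef_pos': array([ 233.8, -469.7,  195.4]), 'ee_rot': array([-0. ,  1. ,  0.2,  0. ]), 'force': array([-0. ,  0.2, -0.8]), 'wrist_torque': array([ 0., -0.,  0.]), 'grip_force': 0.0, 'grip_width': 0.9978882045176872}
scene [869.2 215.  764.5]
clip [427.3 226. ] 0.85 [442.  199.8 126. ]
clip_grip [434.3 210.7] 0.86 [431.  195.3 161. ]
small_clip [364.3 208.3] 0.85 [483.4  91.9 126. ]
box_rim [398.1 220.5] 0.98 [462.  152.6 120. ]
box_rim [428.4 223.4] 0.26 [432.  198.5 120. ]
card_top [221.7 143.3] 0.81 [ 551.4 -199.2  150. ]
box [377.9 282.2] 0.62 [531.9 183.1   0. ]
stand [233.5 185.6] 0.74 [ 545.7 -193.9    0. ]
bowl [172.8 247.9] 0.58 [ 739.8 -185.4    0. ]
bowl [223.8 142.4] 0.47 [ 468.6 -298.2    0. ]
rice_cup [237.8 296.4] 0.64 [729.7 -11.1   0. ]
timer [364.8 210. ] 0.72 [410.1  70.9   0. ]
timer [278.2 342.2] 0.62 [746.5 105.    0. ]
top [474.4 -40.8 828.8]
clip [144.3 291.6] 0.75 [434.2 196.9 126. ]
clip [268.6 149.8] 0.45 [693.9  -9.  126. ]
clip_grip [136.5 293.2] 0.87 [433.3 197.6 161. ]
clip_grip [150.8 290.3] 0.38 [438.6 174.6 161. ]
small_clip [205.5 266. ] 0.75 [480.6  94.1 126. ]
box_rim [172.9 279.4] 0.9 [456.  150.8 120. ]
box_rim [356.2 240.7] 0.27 [ 532.6 -169.6  120. ]
card_top [374.3 231.7] 0.7 [ 546.3 -194.9  150. ]
box [176.4 239.1] 0.81 [535.2 182.2   0. ]
box [352.3 148.9] 0.18 [ 739.9 -183.6    0. ]
stand [357.4 237.4] 0.73 [ 549.3 -193.9    0. ]
bowl [352.  147.2] 0.97 [ 743.7 -182.9    0. ]
rice_cup [266.4 152.2] 0.87 [727.8   1.3   0. ]
timer [213.1 148.5] 0.55 [733.  116.8   0. ]
```

View pics/both.png

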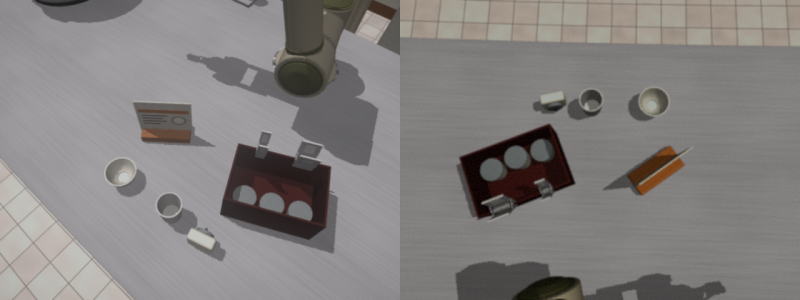

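```bash
cat > b.py <<'E'
from h import *
np.set_printoptions(precision=1,suppress=True)
for cam in ("scene","top"):
    c=capture(cam); W=wfc(c); P,u,v=cloud(c,W)
    def fit(n,m):
        Q=P[m]; 
        if len(Q)<5: print(cam,n,len(Q)); return
        (cx,cy),(w,h),a=cv2.minAreaRect(Q[:,:2].astype(np.float32)); e=np.linalg.svd(Q[:,:2]-Q[:,:2].mean(0))[2][0] if len(Q)<20000 else 0
        print(cam,n,len(Q),"rect",cx,cy,w,h,a,"mean",Q.mean(0),"dir deg",np.degrees(np.arctan2(e[1],e[0])),"zmax",Q[:,2].max())
    x,y,z=P.T
    fit("card",(abs(x-548)<110)&(abs(y+195)<110)&(z>135)&(z<165))
    fit("cardall",(abs(x-548)<110)&(abs(y+195)<110)&(z>60)&(z<140))
    fit("foot",(abs(x-548)<110)&(abs(y+195)<110)&(z>18)&(z<30))
    fit("clip",(abs(x-434)<60)&(abs(y-197)<50)&(z>140)&(z<185))
    fit("rim",(abs(x-535)<160)&(abs(y-182)<160)&(z>114)&(z<125))
E
python3 b.py
```

```text
scene card 512 rect 547.4761352539062 -192.48983764648438 6.843024253845215 160.77606201171875 36.08737564086914 mean [ 548.  -192.3  144.5] dir deg 126.34881935216728 zmax 153.57237617123735
scene cardall 1841 rect 548.20263671875 -191.94064331054688 5.880514621734619 160.79037475585938 36.77070617675781 mean [ 547.7 -191.2  101.9] dir deg 126.38378013627054 zmax 139.99257850935885
scene foot 1106 rect 561.1821899414062 -182.16885375976562 38.00917053222656 158.41232299804688 36.53867721557617 mean [ 561.4 -180.7   25.4] dir deg 126.46997624710689 zmax 29.93809122444111
scene clip 742 rect 436.5297546386719 197.60020446777344 50.149009704589844 51.36225509643555 23.028635025024414 mean [433.8 195.9 159.5] dir deg 22.19588461710611 zmax 176.13182750716987
scene rim 1668 rect 525.0670166015625 176.33033752441406 171.53578186035156 241.32830810546875 22.96398162841797 mean [534.7 188.6 119.4] dir deg 111.51270641278394 zmax 124.94446337780562
top card 210 rect 546.3278198242188 -191.7539825439453 4.431035041809082 159.91522216796875 37.093929290771484 mean [ 546.8 -191.8  149.6] dir deg 127.07511002591042 zmax 153.4361031932051
top cardall 176 rect 547.5950317382812 -190.63754272460938 3.005225896835327 160.14991760253906 37.89911651611328 mean [ 544.5 -186.8  102.8] dir deg 127.22571206281114 zmax 139.42392929934272
top foot 2317 rect 546.3245849609375 -191.6006622314453 71.72592163085938 151.132568359375 36.46784210205078 mean [ 545.9 -190.2   25.9] dir deg 126.8644138739581 zmax 29.96745342979682
top clip 482 rect 436.6644592285156 198.84689331054688 48.546165466308594 50.305885314941406 23.084287643432617 mean [440.4 198.7 162.5] dir deg -153.150307661983 zmax 177.97391409584407
top rim 1576 rect 526.0628051757812 176.80099487304688 171.01129150390625 242.71766662597656 23.106355667114258 mean [530.9 191.  120.3] dir deg 111.64837834036378 zmax 124.97514314954049
```

The scene view (left half) shows the card at about (163,120), with the narrow clip at (264,143) and the wide clip at (307,153) on the near rim. The top view (right half) agrees: wide clip (500,207), narrow clip (543,187), card (660,168). The network results match these positions.

```bash
cat > d.py <<'E'
import sys
from h import *
# usage: d.py x y z yaw_of_tool_y_deg -> delta in tool axes
x,y,z,a=map(float,sys.argv[1:5]); M=T(sense()); 
ty=np.degrees(np.arctan2(M[1,1],M[0,1])); e=(a-ty+90)%180-90
print("tool y deg",round(ty,2),"tilt",np.round(M[:3,2],4),"pos",np.round(M[:3,3],1))
print("delta tool",np.round(M[:3,:3].T@(np.array([x,y,z])-M[:3,3]),1),"az",round(-np.radians(e),4), "joints",np.round(sense()["joints"],2),"force",np.round(sense()["force"],2), "w",sense()["grip_width"])
E
python3 d.py 437 198 290 23; python3 -c "
from h import *; c=capture('wrist'); print(np.round(c['mount'],2))"
```

```text
tool y deg -63.54 tilt [-0. -0. -1.] pos [ 233.9 -470.   196. ]
delta tool [ 479.5 -507.6  -94. ] az -1.5104 joints [-1.33  0.31  1.5  -0.    1.33 -0.22] force [-0.84 -0.14 -0.23] w 1.0048313550504222
[[  -0.      0.96    0.29   74.16]
 [   1.      0.      0.      0.93]
 [  -0.      0.29   -0.96 -178.9 ]
 [   0.      0.      0.      1.  ]]
```

```bash
python3 -m jog '[{"tz":-50,"jaw":-1},{"tz":-50,"tx":20,"az":-0.1,"jaw":-1},{"tx":55,"az":-0.15,"jaw":-1},{"tx":55,"az":-0.15,"jaw":-1},{"tx":55,"az":-0.15,"jaw":-1}]' 40; python3 -m jog '[{"tx":55,"az":-0.15,"jaw":-1},{"tx":55,"az":-0.15,"jaw":-1},{"tx":55,"az":-0.15,"jaw":-1},{"tx":55,"az":-0.15,"jaw":-1},{"tx":55,"az":-0.15,"jaw":-1}]'; python3 d.py 437 198 290 23
```

```text
tool y deg -63.54 tilt [-0.e+00  1.e-04 -1.e+00] pos [ 233.9 -470.   196. ]
delta tool [ 479.4 -507.5  -94. ] az -1.5104 joints [-1.33  0.31  1.5   0.    1.33 -0.22] force [-0.81 -0.59 -0.04] w 1.0011920442508946schema error: expected keys tx, ty, tz, ax, ay, az, jaw
schema error: expected keys tx, ty, tz, ax, ay, az, jaw
```

All keys are required.

```bash
python3 -m jog '[{"tx":0,"ty":0,"tz":-50,"ax":0,"ay":0,"az":0,"jaw":-1},{"tx":20,"ty":0,"tz":-45,"ax":0,"ay":0,"az":-0.1,"jaw":-1},{"tx":55,"ty":0,"tz":0,"ax":0,"ay":0,"az":-0.15,"jaw":-1},{"tx":55,"ty":0,"tz":0,"ax":0,"ay":0,"az":-0.15,"jaw":-1},{"tx":55,"ty":0,"tz":0,"ax":0,"ay":0,"az":-0.15,"jaw":-1}]' 40; python3 -m jog '[{"tx":55,"ty":0,"tz":0,"ax":0,"ay":0,"az":-0.15,"jaw":-1},{"tx":55,"ty":0,"tz":0,"ax":0,"ay":0,"az":-0.15,"jaw":-1},{"tx":55,"ty":0,"tz":0,"ax":0,"ay":0,"az":-0.15,"jaw":-1},{"tx":55,"ty":0,"tz":0,"ax":0,"ay":0,"az":-0.15,"jaw":-1},{"tx":55,"ty":0,"tz":0,"ax":0,"ay":0,"az":-0.15,"jaw":-1}]'; python3 d.py 437 198 290 23
```

```text
time_s: 1.88
eef_pos: [377.0, -352.9, 290.8]
ee_rot: [-0.0, 0.874, 0.487, 0.0]
force: [0.7, -0.2, 0.0]
grip_width: 1.001
grip_force: 0.0
time_s: 2.5
eef_pos: [444.7, -92.5, 290.9]
ee_rot: [-0.0, 0.634, 0.773, 0.0]
force: [0.5, -0.7, -0.1]
grip_width: 1.0
grip_force: 0.0
tool y deg 11.24 tilt [ 1.e-04  1.e-04 -1.e+00] pos [444.7 -92.5 290.9]
delta tool [286.4  49.1   0.9] az -0.2053 joints [-0.46  0.1   1.52  0.    1.53 -0.66] force [ 0.45 -0.73 -0.09] w 0.9997704370952983
```

```bash
python3 -m jog '[{"tx":58,"ty":9,"tz":0,"ax":0,"ay":0,"az":0,"jaw":-1},{"tx":57,"ty":10,"tz":0,"ax":0,"ay":0,"az":0,"jaw":-1},{"tx":57,"ty":10,"tz":0,"ax":0,"ay":0,"az":0,"jaw":-1},{"tx":57,"ty":10,"tz":0,"ax":0,"ay":0,"az":0,"jaw":-1},{"tx":57,"ty":10,"tz":0,"ax":0,"ay":0,"az":0,"jaw":-1}]'; python3 -m jog '[{"tx":0,"ty":0,"tz":0,"ax":0,"ay":0,"az":-0.1,"jaw":-1},{"tx":0,"ty":0,"tz":0,"ax":0,"ay":0,"az":-0.105,"jaw":-1},{"tx":0,"ty":0,"tz":0,"ax":0,"ay":0,"az":0,"jaw":-1}]'
cat > w.py <<'E'
from h import *
import sys
np.set_printoptions(precision=1,suppress=True)
st=sense(); c=capture("wrist"); W=wfc(c,st); save(c,sys.argv[1]); P,u,v=cloud(c,W); x,y,z=P.T
for q,zz in (("clip",126),("clip_grip",161)):
    for r in place_of(q,"wrist")[:2]: print(q,np.array(r["centre"]),round(r["conf"],2),atz(c,r["centre"],zz,W))
for lo,hi in ((138,185),(165,180)):
    Q=P[(abs(x-437)<45)&(abs(y-198)<45)&(z>lo)&(z<hi)]; print(len(Q),cv2.minAreaRect(Q[:,:2].astype(np.float32)),Q[:,2].max())
E
python3 w.py w1.png; python3 d.py 437 198 290 23
```

```text
time_s: 3.12
eef_pos: [438.1, 197.8, 291.2]
ee_rot: [0.0, 0.636, 0.771, 0.0]
force: [1.7, -0.6, -0.3]
grip_width: 0.998
grip_force: 0.0
time_s: 3.5
eef_pos: [438.4, 195.9, 291.0]
ee_rot: [0.0, 0.554, 0.832, -0.0]
force: [-0.2, -0.6, 1.4]
grip_width: 1.002
grip_force: 0.0
clip [279.3 175.6] 0.83 [438.6 196.7 126. ]
clip_grip [279.8 182.6] 0.79 [438.6 197.7 161. ]
1641 ((437.7965393066406, 198.0006103515625), (48.82383346557617, 50.69560623168945), 22.971027374267578) 176.36653398351405
723 ((437.8031311035156, 197.94996643066406), (48.83686065673828, 50.53311538696289), 22.895082473754883) 176.36653398351405
tool y deg 22.57 tilt [ 1.e-04  0.e+00 -1.e+00] pos [438.5 195.7 291. ]
delta tool [ 2.7 -0.5  1. ] az -0.0076 joints [ 0.18  0.16  1.45  0.    1.54 -0.22] force [ 0.12  0.35 -0.07] w 1.0057504793885135
```

View pics/w1.png

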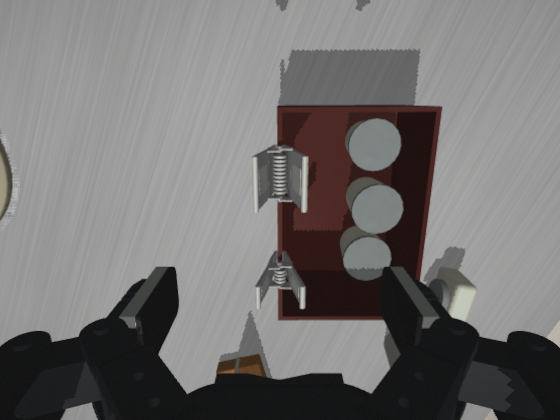

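The wrist view shows the wide clip centred at about (280,180), between the two open fingers (pads near columns 150 and 405). The narrow clip is at (281,280), well out of the way.

```bash
python3 -m jog '[{"tx":2.4,"ty":0.2,"tz":45,"ax":0,"ay":0,"az":-0.008,"jaw":-1},{"tx":0,"ty":0,"tz":45,"ax":0,"ay":0,"az":0,"jaw":-1},{"tx":0,"ty":0,"tz":40,"ax":0,"ay":0,"az":0,"jaw":-1},{"tx":0,"ty":0,"tz":21,"ax":0,"ay":0,"az":0,"jaw":-1},{"tx":0,"ty":0,"tz":0,"ax":0,"ay":0,"az":0,"jaw":-1}]'; python3 -m jog '[{"tx":0,"ty":0,"tz":0,"ax":0,"ay":0,"az":0,"jaw":1},{"tx":0,"ty":0,"tz":0,"ax":0,"ay":0,"az":0,"jaw":1},{"tx":0,"ty":0,"tz":0,"ax":0,"ay":0,"az":0,"jaw":1},{"tx":0,"ty":0,"tz":0,"ax":0,"ay":0,"az":0,"jaw":1},{"tx":0,"ty":0,"tz":0,"ax":0,"ay":0,"az":0,"jaw":1}]' 40;  python3 d.py 437.8 198 140 23
```

```text
time_s: 4.28
eef_pos: [437.1, 197.9, 139.1]
ee_rot: [-0.001, 0.551, 0.834, -0.001]
force: [-0.3, -0.3, -0.1]
grip_width: 0.998
grip_force: 0.0
time_s: 4.9
eef_pos: [437.8, 198.2, 140.1]
ee_rot: [0.0, 0.551, 0.835, 0.0]
force: [-0.3, 0.1, 0.6]
grip_width: 0.001
grip_force: 0.0
tool y deg 23.15 tilt [ 2.e-04  0.e+00 -1.e+00] pos [437.8 198.2 140.1]
delta tool [-0.2 -0.   0.1] az 0.0025 joints [ 0.18  0.27  1.71  0.    1.16 -0.22] force [-0.27  0.09  0.64] w 0.0007101346226617803
```

```bash
python3 - <<'E'
from h import *
ims=[]
for k in ("wrist","scene"):
    c=capture(k); ims.append(c["color"]); print(k,[(np.round(r["centre"]),round(r["conf"],2)) for q in("clip","small_clip") for r in place_of(q,k)])
a=ims[0]; b=cv2.resize(ims[1][150:330,300:540],(560,420))
cv2.imwrite("pics/g1.png",cv2.resize(np.hstack([a,b]),(800,300))[:,:,::-1])
E
```

```text
wrist [(array([281., 230.]), 0.9), (array([279., 383.]), 0.57)]
scene [(array([428., 223.]), 0.62), (array([240., 297.]), 0.3), (array([365., 208.]), 0.66)]
```

View pics/g1.png

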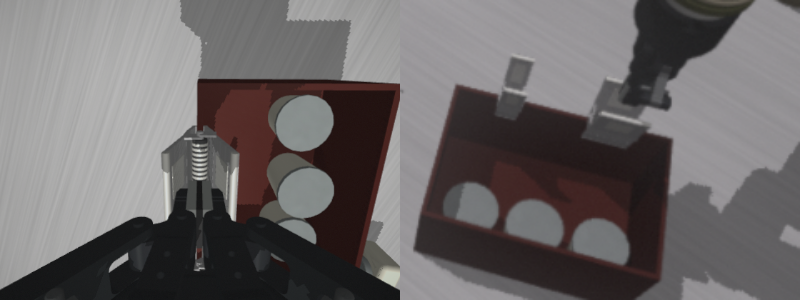

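```bash
python3 - <<'E'
from h import *
np.set_printoptions(precision=1,suppress=True)
def proj(c,W,p):
    q=np.linalg.inv(W)@np.r_[p,1]; s=np.array([q[0],-q[1]])/-q[2]; s=s*(1+c["k1"]*(s@s)); return s[0]*c["fx"]+c["cx"],s[1]*c["fy"]+c["cy"]
st=sense(); M=T(st)
for k in ("wrist","scene"):
    c=capture(k); W=wfc(c,st); P,u,v=cloud(c,W)
    print(k,"tcp px",proj(c,W,M[:3,3]),"grasp px",proj(c,W,(M@[0,0,-19,1])[:3]),"clip px",proj(c,W,np.array([437.8,198,126])))
    L=(P-M[:3,3])@M[:3,:3]   # tool coords
    m=(abs(L[:,0])<60)&(abs(L[:,1])<60)&(L[:,2]<40)&(L[:,2]>-60)
    for z0 in range(-60,25,8):
        Q=L[m&(L[:,2]>=z0)&(L[:,2]<z0+8)]
        if len(Q): print(z0,len(Q),"x",np.percentile(Q[:,0],[0,5,50,95,100]),"y",np.percentile(Q[:,1],[0,5,50,95,100]))
E
```

```text
wrist tcp px (np.float64(279.1973025042006), np.float64(238.58595483117267)) grasp px (np.float64(279.27095947785557), np.float64(253.002611320994)) clip px (np.float64(279.1241777720744), np.float64(229.8396200620908))
-60 650 x [ 5.   5.4  6.6 10.2 10.8] y [-14.  -12.7  -0.6  11.9  13.2]
-52 539 x [ 5.1  5.5  9.2 10.2 10.7] y [-13.9 -12.3  -0.6  11.7  13.2]
-44 158 x [ 0.   5.5  9.7 10.3 25.4] y [-22.  -10.6   0.3  10.7  21.6]
-36 2235 x [-23.4 -17.8   4.6  24.6  25.8] y [-24.5 -23.8  18.9  23.8  24.5]
-28 988 x [-21.7 -16.9   4.9  25.   25.7] y [-23.1 -19.6  17.6  19.7  22.5]
-20 791 x [-17.9  -9.7   9.6  25.   25.5] y [-20.  -17.8  15.8  18.1  20.8]
-12 709 x [-12.1  -9.2   9.6  25.1  25.6] y [-19.2 -16.  -13.5  16.1  19.1]
-4 567 x [-16.9 -12.3   9.8  25.   25.5] y [-16.7 -14.   12.4  14.3  17.2]
4 2099 x [-20.7 -11.9   8.8  26.3  28.4] y [-14.4 -11.9   0.5  12.   15.2]
12 958 x [-22.8 -14.1  26.8  57.1  59.9] y [-13.2 -10.4   0.5  10.4  13.3]
20 316 x [-20.9 -17.7   4.8  26.6  58.1] y [-12.   -9.5   2.5   9.6  11.4]
scene tcp px (np.float64(430.101577199958), np.float64(220.116
[... 265 characters left out ...]
 5.8] y [-7.8 -4.1 10.2 11.9 12.6]
-44 15 x [-12.  -11.9  -9.4   1.8   3.8] y [-4.8 -3.6  5.4 10.2 10.3]
-36 142 x [-25.2 -23.4  -8.9  20.   24.1] y [-26.2 -23.5  21.2  23.6  24.6]
-28 88 x [-25.1 -24.3 -10.6  19.4  23.7] y [-23.8 -22.   20.3  22.4  22.7]
-20 89 x [-25.  -24.5 -11.5  18.6  24.3] y [-21.7 -20.2  18.5  20.   20.7]
-12 111 x [-25.2 -24.   -7.2  22.   23.8] y [-19.6 -18.3 -14.2  18.1  18.7]
-4 132 x [-25.4 -23.3  -1.2  23.4  25.5] y [-17.6 -15.7 -14.1  16.2  17.3]
4 182 x [-27.9 -26.2  -5.1  23.2  25.7] y [-16.1 -14.7 -11.6  14.4  14.7]
12 143 x [-59.9 -52.2  -3.6  57.6  59.9] y [-14.7 -12.8   1.3  13.   55.5]
20 179 x [-58.9 -54.2  -1.6  59.6  59.9] y [-5.  -3.1  1.8 25.6 54.2]
```

```bash
python3 - <<'E'
from h import *
st=sense(); c=capture("scene"); a=cv2.resize(c["color"][165:265,370:490],(720,600),interpolation=cv2.INTER_CUBIC)
cv2.imwrite("pics/g2.png",a[:,:,::-1])
E
```

```text
(no output)
```

View pics/g2.png

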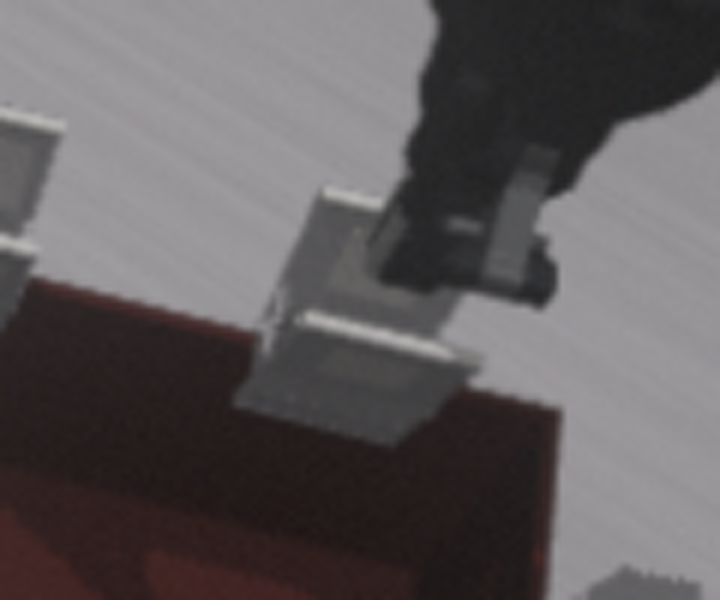

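```bash
python3 - <<'E'
from h import *
np.set_printoptions(precision=1,suppress=True)
st=sense(); M=T(st); print(st["grip_width"],st["grip_force"])
c=capture("wrist"); W=wfc(c,st); P,u,v=cloud(c,W); L=(P-M[:3,3])@M[:3,:3]
lum=c["color"].sum(2)[v,u]
m=(abs(L[:,1])<45)&(abs(L[:,0])<45)&(lum<130)&(L[:,2]<5)
for z0 in range(-100,5,6):
    Q=L[m&(L[:,2]>=z0)&(L[:,2]<z0+6)]
    if len(Q): print(z0,len(Q),"x",np.percentile(Q[:,0],[2,50,98]),"y",np.percentile(Q[:,1],[2,50,98]), "gap",np.sort(abs(Q[:,1]))[:3])
cv2.imwrite("pics/g3.png",cv2.resize(c["color"][150:420,180:380],(593,600*1),interpolation=cv2.INTER_CUBIC)[:,:,::-1])
E
```

```text
-0.00209938311982008 0.0
-100 3619 x [-9.3 10.2 11.7] y [-40.6   3.1  39.9] gap [2.6 2.6 2.9]
-94 4631 x [-9.2 10.4 12.1] y [-36.4   3.5  35.6] gap [2.2 2.2 2.2]
-88 2591 x [-9.  10.7 12.8] y [-31.8  -2.2  31.4] gap [1.4 1.4 1.4]
-82 816 x [ 5.  10.8 12.8] y [-24.8   1.4  23.2] gap [1.4 1.4 1.4]
-76 350 x [-7.6  4.6 10.8] y [-9.3 -0.9  8. ] gap [0.1 0.1 0.1]
-70 231 x [ 5.4  6.2 10.3] y [-13.5  -0.2  12.8] gap [0.1 0.2 0.2]
-64 317 x [ 5.3  6.  10.1] y [-13.4  -0.2  12.9] gap [0.2 0.2 0.2]
-58 287 x [ 5.2  5.9 10.2] y [-13.4  -0.6  12.8] gap [0.2 0.2 0.2]
-52 254 x [ 5.3  6.  10.1] y [-13.2  -0.2  12.6] gap [0.2 0.2 0.2]
-46 121 x [ 5.4  6.  10.3] y [-12.2  -0.2  11.4] gap [0.2 0.2 0.2]
-40 4 x [9.3 9.5 9.6] y [-0.6  0.1  1.1] gap [0.2 0.3 0.6]
```

View pics/g3.png

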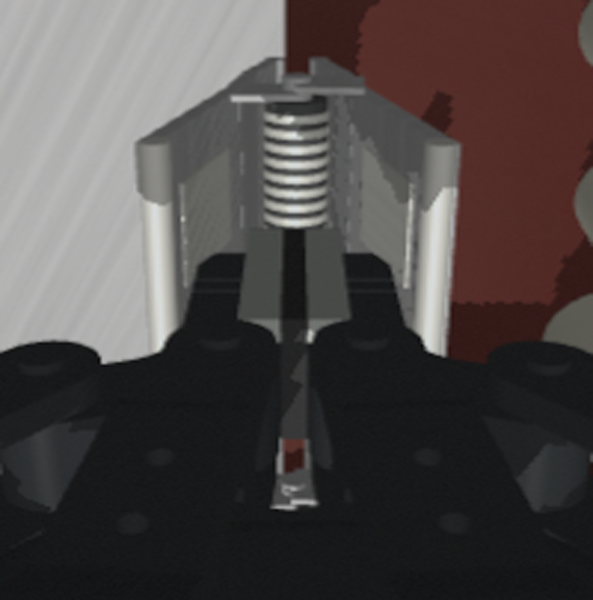

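The close view shows the spring at (297,160) and the shut fingertips (grey pads at (263,270) and (327,270)) between the handles but above them. The fingers really end about 40 mm short of the stated TCP, so they closed over the handles without touching the clip. I'll measure where the tips really are.

```bash
python3 - <<'E'
from h import *
np.set_printoptions(precision=1,suppress=True)
st=sense(); M=T(st)
for k in ("wrist","scene"):
    c=capture(k); W=wfc(c,st); P,u,v=cloud(c,W); L=(P-M[:3,3])@M[:3,:3]; g=c["color"].sum(2)[v,u]
    m=(abs(L[:,1])<13)&(abs(L[:,0])<14)&(L[:,2]<2)&(L[:,2]>-80)
    h,e=np.histogram(L[m,2],bins=np.arange(-80,3,3)); print(k,list(zip(e.astype(int),h)))
    for z0 in (-50,-44,-41,-38,-35): 
        Q=m&(L[:,2]>z0)&(L[:,2]<z0+3); 
        if Q.sum(): print(z0,"x",L[Q,0].min(),L[Q,0].max(),"y",L[Q,1].min(),L[Q,1].max(),"lum",np.median(g[Q]),"px",u[Q].mean(),v[Q].mean())
E
```

```text
wrist [(np.int64(-80), np.int64(222)), (np.int64(-77), np.int64(324)), (np.int64(-74), np.int64(543)), (np.int64(-71), np.int64(165)), (np.int64(-68), np.int64(254)), (np.int64(-65), np.int64(264)), (np.int64(-62), np.int64(259)), (np.int64(-59), np.int64(236)), (np.int64(-56), np.int64(203)), (np.int64(-53), np.int64(228)), (np.int64(-50), np.int64(206)), (np.int64(-47), np.int64(180)), (np.int64(-44), np.int64(120)), (np.int64(-41), np.int64(36)), (np.int64(-38), np.int64(0)), (np.int64(-35), np.int64(0)), (np.int64(-32), np.int64(0)), (np.int64(-29), np.int64(0)), (np.int64(-26), np.int64(0)), (np.int64(-23), np.int64(0)), (np.int64(-20), np.int64(0)), (np.int64(-17), np.int64(0)), (np.int64(-14), np.int64(0)), (np.int64(-11), np.int64(0)), (np.int64(-8), np.int64(0)), (np.int64(-5), np.int64(0)), (np.int64(-2), np.int64(68))]
-50 x 5.1685209208342435 10.653225300378125 y -12.752265882792244 12.79955071412929 lum 78.0 px 279.93689320388347 265.45631067961165
-44 x 5.382970515921042 10.36914496384829 y -11.868678009040941 11.117005850825208 lum 217.0 px 279.53333333333336 257.68333
[... 744 characters left out ...]
int64(0)), (np.int64(-20), np.int64(0)), (np.int64(-17), np.int64(0)), (np.int64(-14), np.int64(0)), (np.int64(-11), np.int64(0)), (np.int64(-8), np.int64(0)), (np.int64(-5), np.int64(0)), (np.int64(-2), np.int64(1))]
-50 x -11.95685120127109 5.9189842851756245 y -8.291164752307006 11.958655023437208 lum 152.0 px 435.5416666666667 208.66666666666666
-44 x -12.26523313082475 2.714078917302657 y -4.073549277240002 9.313737217577298 lum 206.0 px 433.2 209.3
-41 x -11.511437823315623 -8.645332275449643 y -3.6739692768710155 5.045010077655414 lum 213.0 px 431.3333333333333 208.33333333333334
-35 x -7.232972262625908 -7.232972262625908 y 3.693989343148201 3.693989343148201 lum 237.0 px 432.0 211.0
```

Both cameras put the real fingertips 40 mm behind the reported TCP. I'll back up, open the gripper, go down to a reported z of 100 mm, and regrip.

```bash
python3 -m jog '[{"tx":0,"ty":0,"tz":-25,"ax":0,"ay":0,"az":0,"jaw":1},{"tx":0,"ty":0,"tz":0,"ax":0,"ay":0,"az":0,"jaw":-1},{"tx":0,"ty":0,"tz":0,"ax":0,"ay":0,"az":0,"jaw":-1},{"tx":0,"ty":0,"tz":0,"ax":0,"ay":0,"az":0,"jaw":-1},{"tx":0,"ty":0,"tz":0,"ax":0,"ay":0,"az":0,"jaw":-1}]'; python3 -m jog '[{"tx":0,"ty":0,"tz":30,"ax":0,"ay":0,"az":0,"jaw":-1},{"tx":0,"ty":0,"tz":20,"ax":0,"ay":0,"az":0,"jaw":-1},{"tx":0,"ty":0,"tz":15,"ax":0,"ay":0,"az":0,"jaw":-1},{"tx":0,"ty":0,"tz":0,"ax":0,"ay":0,"az":0,"jaw":-1}]'; python3 -m jog '[{"tx":0,"ty":0,"tz":0,"ax":0,"ay":0,"az":0,"jaw":1},{"tx":0,"ty":0,"tz":0,"ax":0,"ay":0,"az":0,"jaw":1},{"tx":0,"ty":0,"tz":0,"ax":0,"ay":0,"az":0,"jaw":1},{"tx":0,"ty":0,"tz":0,"ax":0,"ay":0,"az":0,"jaw":1},{"tx":0,"ty":0,"tz":0,"ax":0,"ay":0,"az":0,"jaw":1}]' 40;  python3 d.py 437.8 198 100 23
```

```text
time_s: 6.12
eef_pos: [437.6, 198.1, 164.5]
ee_rot: [-0.0, 0.551, 0.835, -0.0]
force: [-0.4, -0.8, 0.3]
grip_width: 0.844
grip_force: 0.0
time_s: 6.62
eef_pos: [437.3, 198.1, 99.3]
ee_rot: [-0.001, 0.551, 0.835, -0.001]
force: [-0.3, 0.2, 0.8]
grip_width: 0.995
grip_force: 0.0
time_s: 7.25
eef_pos: [438.7, 198.1, 103.0]
ee_rot: [0.001, 0.551, 0.835, 0.001]
force: [-7.2, -3.3, 25.3]
grip_width: 0.293
grip_force: 38.8
tool y deg 23.16 tilt [ 0.0035 -0.     -1.    ] pos [438.7 198.1 103. ]
delta tool [ 0.3 -0.9  3. ] az 0.0028 joints [ 0.18  0.32  1.76 -0.    1.07 -0.22] force [-7.16 -3.33 25.26] w 0.2933050076366297
```

```bash
python3 -m jog '[{"tx":0,"ty":0,"tz":-10,"ax":0,"ay":0,"az":0,"jaw":1},{"tx":0,"ty":0,"tz":-20,"ax":0,"ay":0,"az":0,"jaw":1},{"tx":0,"ty":0,"tz":-30,"ax":0,"ay":0,"az":0,"jaw":1},{"tx":0,"ty":0,"tz":-30,"ax":0,"ay":0,"az":0,"jaw":1},{"tx":0,"ty":0,"tz":-20,"ax":0,"ay":0,"az":0,"jaw":1}]';python3 -m jog '[{"tx":0,"ty":0,"tz":0,"ax":0,"ay":0,"az":0,"jaw":1},{"tx":0,"ty":0,"tz":0,"ax":0,"ay":0,"az":0,"jaw":1},{"tx":0,"ty":0,"tz":0,"ax":0,"ay":0,"az":0,"jaw":1}]'; python3 - <<'E'
from h import *
np.set_printoptions(precision=1,suppress=True)
st=sense(); M=T(st); ims=[]
for k in ("wrist","scene"):
    c=capture(k); W=wfc(c,st); ims.append(c["color"]); P,u,v=cloud(c,W); L=(P-M[:3,3])@M[:3,:3]
    print(k,[(q,np.round(r["centre"]),round(r["conf"],2)) for q in("clip","small_clip","clip_lip_a") for r in place_of(q,k)[:2]])
    for z0 in range(-60,40,6):
        m=(L[:,2]>z0)&(L[:,2]<z0+6)&(abs(L[:,0])<32)&(abs(L[:,1])<35); Q=L[m]
        if m.sum()>4: print(z0,m.sum(),"x",np.percentile(Q[:,0],[1,50,99]),"y",np.percentile(Q[:,1],[1,50,99]))
cv2.imwrite("pics/l1.png",cv2.resize(np.hstack([ims[0],cv2.resize(ims[1][100:310,280:560],(560,420))]),(800,300))[:,:,::-1])
E
python3 d.py 547 -191.9 210 36.5
```

```text
time_s: 7.88
eef_pos: [437.9, 198.2, 211.6]
ee_rot: [0.001, 0.551, 0.835, 0.001]
force: [-0.0, -0.4, -1.1]
grip_width: 0.298
grip_force: 40.6
time_s: 8.25
eef_pos: [437.4, 198.0, 209.1]
ee_rot: [-0.001, 0.551, 0.835, -0.001]
force: [-0.3, 0.2, -1.2]
grip_width: 0.295
grip_force: 40.6
wrist [('clip', array([281., 256.]), 0.77), ('small_clip', array([280., 322.]), 0.55), ('clip_lip_a', array([259., 229.]), 0.97), ('clip_lip_a', array([299., 231.]), 0.59)]
-60 489 x [ 5.2  9.6 25.8] y [-26.2   9.4  25.5]
-54 500 x [-5.9  8.1 25.8] y [-26.3   8.9  25.3]
-48 450 x [-11.2   9.6  25.8] y [-25.4   8.9  24.5]
-42 235 x [-22.5  13.3  25.9] y [-19.1   8.9  18.5]
-36 1024 x [-25.9   9.7  27.3] y [-12.6  -0.6  11.5]
-30 2369 x [-24.8   2.7  28.3] y [-11.1  -0.2  10.8]
-24 290 x [-25.2  25.1  28.7] y [-14.8  -0.6  13.5]
-18 40 x [20.6 25.5 26.6] y [-15.  -12.1  13.9]
-12 47 x [23.3 25.5 26. ] y [-15.4 -12.5  14.2]
-6 80 x [-11.8  23.8  25.9] y [-15.4  11.   14. ]
0 174 x [-23.8   2.7  25.7] y [-14.8  10.7  13.3]
6 361 x [-23.7   1.4  25.7] y [-15.1 -11.1  14.1]
scene [('clip', array([450., 193.]),
[... 301 characters left out ...]
3.6] y [-14.   11.3  24.5]
-42 66 x [-24.2 -12.6  25.1] y [-13.2  11.   18. ]
-36 71 x [-25.4 -17.6  26.2] y [-13.9  11.   14.2]
-30 108 x [-26.7 -10.9  27.3] y [-13.5  11.2  12.9]
-24 97 x [-27.3  -1.   25.4] y [-12.3  11.9  13.6]
-18 91 x [-24.4  -2.2  25.6] y [-15.1  12.8  14.8]
-12 78 x [-24.1  -0.2  25.1] y [ 5.4 13.1 14.5]
-6 73 x [-24.3  -2.6  25.5] y [-14.   12.9  14.2]
0 70 x [-24.4  -0.5  24.6] y [-14.2  12.9  14.6]
6 64 x [-24.3  -1.3  24.1] y [-14.5  12.8  14.9]
tool y deg 23.15 tilt [-1.e-04 -0.e+00 -1.e+00] pos [437.7 198.1 209.9]
delta tool [-4.016e+02 -5.280e+01 -1.000e-01] az -0.2331 joints [ 0.18  0.2   1.6   0.    1.34 -0.22] force [-0.28  0.59 -1.31] w 0.29240770960295265
```

View pics/l1.png

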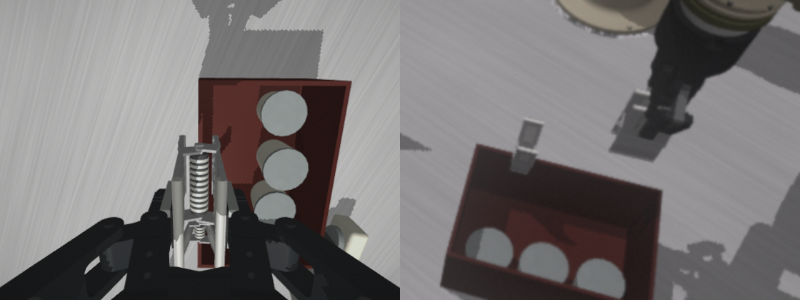

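The clip is held open and upright: wrist view coil at (197,185), jaws apart, box well below. The narrow clip at (200,232) hasn't been touched. The pin lies about 23 mm above the reported TCP. Now I'll carry it to the card.

```bash
python3 -m jog '[{"tx":-15,"ty":0,"tz":-15,"ax":0,"ay":0,"az":0,"jaw":1},{"tx":-35,"ty":-5,"tz":-15,"ax":0,"ay":0,"az":0,"jaw":1},{"tx":-45,"ty":-6,"tz":0,"ax":0,"ay":0,"az":0,"jaw":1},{"tx":-45,"ty":-6,"tz":0,"ax":0,"ay":0,"az":0,"jaw":1},{"tx":-45,"ty":-6,"tz":0,"ax":0,"ay":0,"az":0,"jaw":1}]'; python3 -m jog '[{"tx":-45,"ty":-6,"tz":0,"ax":0,"ay":0,"az":0,"jaw":1},{"tx":-45,"ty":-6,"tz":0,"ax":0,"ay":0,"az":0,"jaw":1},{"tx":-45,"ty":-6,"tz":0,"ax":0,"ay":0,"az":0,"jaw":1},{"tx":-40,"ty":-6,"tz":0,"ax":0,"ay":0,"az":0,"jaw":1},{"tx":-25,"ty":-4,"tz":0,"ax":0,"ay":0,"az":-0.06,"jaw":1}]'; python3 -m jog '[{"tx":-10,"ty":0,"tz":0,"ax":0,"ay":0,"az":-0.1,"jaw":1},{"tx":0,"ty":0,"tz":0,"ax":0,"ay":0,"az":-0.073,"jaw":1},{"tx":0,"ty":0,"tz":0,"ax":0,"ay":0,"az":0,"jaw":1},{"tx":0,"ty":0,"tz":0,"ax":0,"ay":0,"az":0,"jaw":1}]'
cat > k.py <<'E'
from h import *
import sys
np.set_printoptions(precision=1,suppress=True)
st=sense(); M=T(st); ims=[]; print("tcp",M[:3,3],"w",st["grip_width"],st["grip_force"])
for k in ("wrist","scene","top"):
    c=capture(k); W=wfc(c,st); ims.append(c["color"]); P,u,v=cloud(c,W); x,y,z=P.T; L=(P-M[:3,3])@M[:3,:3]
    m=(abs(x-547)<75)&(abs(y+192)<85)&(z>100)&(z<153)
    # strip around card line only
    n=np.array([np.cos(np.radians(36.7)),np.sin(np.radians(36.7))]); t=np.array([-n[1],n[0]])
    d=(P[:,:2]-[547,-192])@n; s=(P[:,:2]-[547,-192])@t
    m=(abs(d)<6)&(abs(s)<90)&(z>100)&(z<154); Q=m&(abs(s)<75)
    if Q.sum()>20:
        f=np.polyfit(s[Q],d[Q],1); print(k,Q.sum(),"card: normal offset at mid",f[1],"slope",f[0],"s range",s[m].min(),s[m].max(),"zmax",np.percentile(z[m],99), "d pct",np.percentile(d[Q],[5,95]))
    for a,b in ((-22,-6),(-5,8)):
        m=(L[:,2]>a)&(L[:,2]<b)&(abs(L[:,0])<30)&(abs(L[:,1])<22); 
        if m.sum()>10: print(k,"jaws tool z",a,b,m.sum(),"x",np.percentile(L[m,0],[1,99]),"y",np.percentile(L[m,1],[1,99]))
cv2.imwrite("pics/"+sys.argv[1],cv2.resize(np.hstack([ims[0],cv2.resize(ims[1][70:280,80:360],(560,420))]),(800,300))[:,:,::-1])
E
python3 k.py k1.png; python3 d.py 547 -191.9 145 36.7
```

```text
time_s: 9.28
eef_pos: [489.9, 16.6, 241.2]
ee_rot: [0.001, 0.551, 0.834, 0.0]
force: [1.1, -0.3, -0.6]
grip_width: 0.288
grip_force: 40.6
time_s: 9.9
eef_pos: [542.2, -178.9, 240.8]
ee_rot: [0.0, 0.526, 0.851, -0.0]
force: [0.1, 0.8, -0.3]
grip_width: 0.292
grip_force: 40.6
time_s: 10.4
eef_pos: [546.6, -185.3, 240.5]
ee_rot: [0.0, 0.451, 0.893, -0.0]
force: [-0.4, 0.0, 0.2]
grip_width: 0.292
grip_force: 40.6
tcp [ 546.6 -185.3  240.5] w 0.2919529935887317 40.62121868133545
wrist 372 card: normal offset at mid 0.6586735829242847 slope 0.008277115914374484 s range 2.8348187705279058 78.70789861536656 zmax 152.78006908889492 d pct [-0.4  2.3]
wrist jaws tool z -22 -6 231 x [-24.9  28.6] y [-15.4  13.8]
wrist jaws tool z -5 8 511 x [-23.7  25.9] y [-15.3  13.3]
scene 1265 card: normal offset at mid 0.8374814016431051 slope 0.005462755651372142 s range -80.98325911323025 79.82199353979892 zmax 152.16258090077508 d pct [-0.9  2.4]
scene jaws tool z -22 -6 209 x [-24.2  26.3] y [ 9.4 14.7]
scene jaws tool z -5 8 169 x [-23.7  25.9] y [-14.8  14.8]
tool y deg 36.46 tilt [ 2.e-04 -2.e-04 -1.e+00] pos [ 546.6 -184.9  240.2]
delta tool [-5.8 -3.9 95.2] az -0.0041 joints [-0.53  0.4   1.26 -0.    1.48 -1.17] force [ 0.09 -0.15 -1.22] w 0.296318646240314
```

View pics/k1.png

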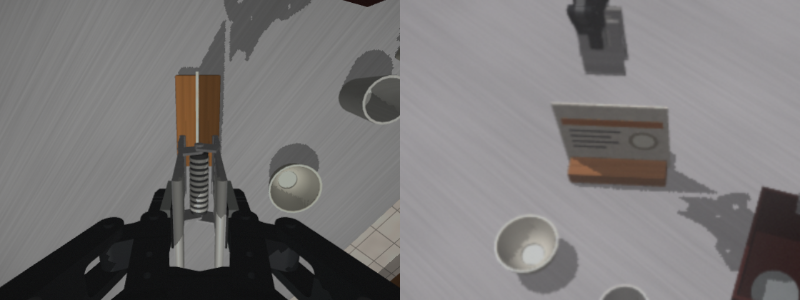

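Wrist view: the card edge at column 197 lines up with the clip's mouth (coil at (199,182)). The scene view shows the card undisturbed. I'll centre and come down to just above the card.

```bash
python3 -m jog '[{"tx":-5.8,"ty":-3.5,"tz":10,"ax":0,"ay":0,"az":-0.004,"jaw":1},{"tx":0,"ty":0,"tz":25,"ax":0,"ay":0,"az":0,"jaw":1},{"tx":0,"ty":0,"tz":20,"ax":0,"ay":0,"az":0,"jaw":1},{"tx":0,"ty":0,"tz":10,"ax":0,"ay":0,"az":0,"jaw":1},{"tx":0,"ty":0,"tz":0,"ax":0,"ay":0,"az":0,"jaw":1}]'; python3 -m jog '[{"tx":0,"ty":0,"tz":0,"ax":0,"ay":0,"az":0,"jaw":1},{"tx":0,"ty":0,"tz":0,"ax":0,"ay":0,"az":0,"jaw":1}]'
cat > m.py <<'E'
from h import *
import sys
np.set_printoptions(precision=1,suppress=True)
st=sense(); M=T(st); c=capture("wrist"); W=wfc(c,st); P,u,v=cloud(c,W); L=(P-M[:3,3])@M[:3,:3]; z=P[:,2]
m=(abs(L[:,1])<9)&(L[:,0]>27)&(L[:,0]<90)&(z>140)&(z<155)
f=np.polyfit(L[m,0],L[m,1],1); print("card in tool: n",m.sum(),"y at x=0",f[1],"slope",f[0],"y pct",np.percentile(L[m,1],[5,50,95]),"x max",L[m,0].max())
for sg in (1,-1):
    m=(L[:,2]>-10)&(L[:,2]<12)&(abs(L[:,0])<28)&(sg*L[:,1]>8)&(sg*L[:,1]<18); print("jaw",sg,m.sum(),np.percentile(L[m,1],[2,50,98]) if m.sum() else "")
cv2.imwrite("pics/"+sys.argv[1],cv2.resize(c["color"][120:320,160:400],(720,600),interpolation=cv2.INTER_CUBIC)[:,:,::-1])
E
python3 m.py m1.png; python3 d.py 547.3 -191.7 145 36.7
```

```text
time_s: 11.18
eef_pos: [547.1, -191.7, 174.5]
ee_rot: [-0.001, 0.448, 0.894, 0.0]
force: [-0.8, 0.1, -0.2]
grip_width: 0.29
grip_force: 40.6
time_s: 11.42
eef_pos: [547.6, -191.7, 175.7]
ee_rot: [0.001, 0.448, 0.894, -0.0]
force: [-0.4, -0.3, -0.8]
grip_width: 0.293
grip_force: 40.6
card in tool: n 467 y at x=0 0.21535735359948024 slope 0.002084808386379125 y pct [-0.9  0.3  1.5] x max 79.1472880675187
jaw 1 339 [ 9.4 10.6 13.7]
jaw -1 307 [-15.6 -12.6 -11.5]
tool y deg 36.73 tilt [ 9.e-04 -5.e-04 -1.e+00] pos [ 547.5 -191.7  175.6]
delta tool [ 0.1 -0.2 30.6] az 0.0005 joints [-0.54  0.45  1.36  0.    1.33 -1.18] force [-0.68 -2.23 -1.09] w 0.29318734295684185
```

View pics/m1.png

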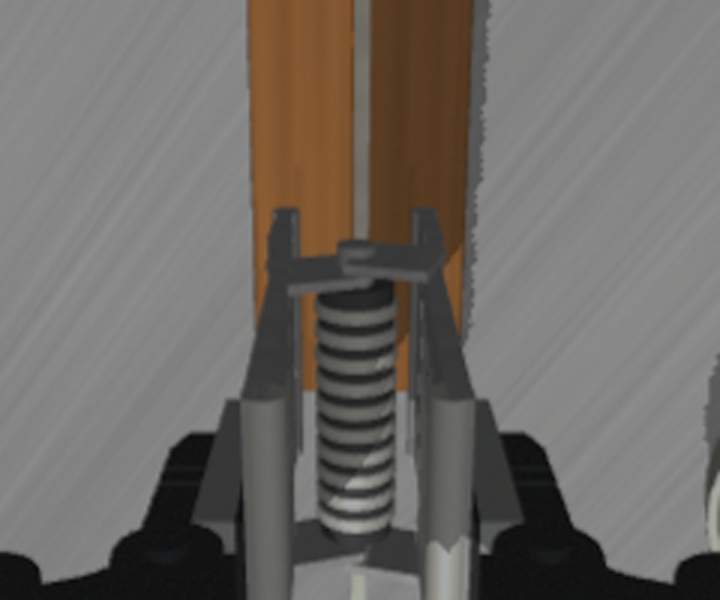

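The card edge (column 362) sits between the lips (columns 285 and 425, middle 355), so about 1 mm off centre. I'll correct that and lower slowly.

```bash
python3 -m jog '[{"tx":0,"ty":1,"tz":0,"ax":0,"ay":0,"az":0,"jaw":1},{"tx":0,"ty":0,"tz":5,"ax":0,"ay":0,"az":0,"jaw":1},{"tx":0,"ty":0,"tz":6,"ax":0,"ay":0,"az":0,"jaw":1},{"tx":0,"ty":0,"tz":6,"ax":0,"ay":0,"az":0,"jaw":1},{"tx":0,"ty":0,"tz":0,"ax":0,"ay":0,"az":0,"jaw":1}]'; python3 -m jog '[{"tx":0,"ty":0,"tz":5,"ax":0,"ay":0,"az":0,"jaw":1},{"tx":0,"ty":0,"tz":5,"ax":0,"ay":0,"az":0,"jaw":1},{"tx":0,"ty":0,"tz":3,"ax":0,"ay":0,"az":0,"jaw":1},{"tx":0,"ty":0,"tz":0,"ax":0,"ay":0,"az":0,"jaw":1},{"tx":0,"ty":0,"tz":0,"ax":0,"ay":0,"az":0,"jaw":1}]';  python3 -m jog '[{"tx":0,"ty":0,"tz":0,"ax":0,"ay":0,"az":0,"jaw":1},{"tx":0,"ty":0,"tz":0,"ax":0,"ay":0,"az":0,"jaw":1},{"tx":0,"ty":0,"tz":0,"ax":0,"ay":0,"az":0,"jaw":1}]'; python3 m.py m2.png; python3 d.py 547.3 -191.7 145 36.7; python3 b.py | grep -E "card|foot"; python3 - <<'E'
from h import *
c=capture("scene"); cv2.imwrite("pics/f.png",cv2.resize(c["color"][90:210,150:310],(800,600),interpolation=cv2.INTER_CUBIC)[:,:,::-1])
E
```

```text
time_s: 12.1
eef_pos: [547.8, -190.9, 157.3]
ee_rot: [-0.001, 0.448, 0.894, 0.0]
force: [-0.4, -0.5, 0.7]
grip_width: 0.294
grip_force: 40.6
time_s: 12.72
eef_pos: [548.2, -191.0, 145.1]
ee_rot: [0.0, 0.448, 0.894, 0.0]
force: [0.1, -0.1, -0.8]
grip_width: 0.291
grip_force: 40.6
time_s: 13.1
eef_pos: [548.1, -191.0, 145.0]
ee_rot: [0.0, 0.448, 0.894, 0.0]
force: [0.7, -0.7, 0.4]
grip_width: 0.296
grip_force: 40.6
card in tool: n 648 y at x=0 -0.6663328238823452 slope 0.0019096936145689611 y pct [-1.8 -0.3  0.7] x max 79.22147500257586
jaw 1 336 [ 9.4 10.6 13.7]
jaw -1 311 [-15.5 -12.6 -11.4]
tool y deg 36.72 tilt [-0.  0. -1.] pos [ 548.1 -191.   145. ]
delta tool [-0.1 -1.   0. ] az 0.0004 joints [-0.54  0.48  1.4  -0.    1.27 -1.18] force [ 0.22 -0.95  0.25] w 0.29837256823446007
scene card 619 rect 549.7261962890625 -190.3102264404297 29.99231719970703 159.96615600585938 42.41543960571289 mean [ 550.9 -186.7  147.1] dir deg -53.453331202612404 zmax 164.96191989171587
scene cardall 1711 rect 549.9899291992188 -190.5181884765625 27.98949432373047 160.58615112304688 42.8801155090332 mean [ 547.9 -191.    99.9] dir deg -53.638952542788175 zmax 139.9387915827033
scene foot 1094 rect 561.2496337890625 -182.215087890625 37.818660736083984 158.64572143554688 36.585391998291016 mean [ 561.7 -180.9   25.3] dir deg 126.47499788027567 zmax 29.97762183053942
top card 0
top cardall 2
top foot 392 rect 540.352294921875 -152.44985961914062 34.9867057800293 80.49356079101562 36.79478073120117 mean [ 536.3 -139.7   26. ] dir deg 142.10972741915933 zmax 29.839295796618217
```

View pics/f.png

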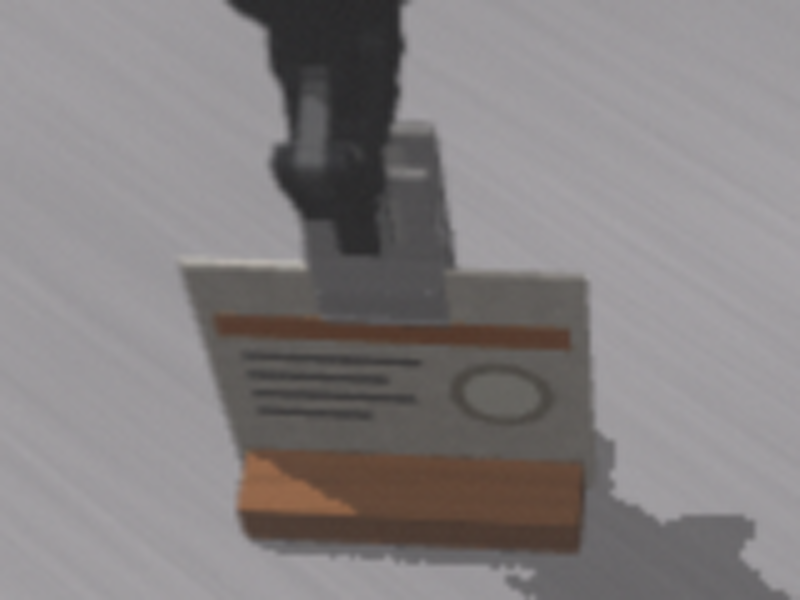

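The clip sits astride the middle of the card's top edge, with its lips at about (385,315) below the edge at row 268. The foot hasn't moved and there is no contact force, so I'm handing in.

```bash
python3 -c "
from rig import finish_job; print(finish_job())"
```

```text
the job is handed in; nothing more can be done
None
```

I handed the job in with the wide clip held fully open astride the middle of the card's top edge, its lips about 15 mm below the edge; the last readings showed no contact force and the card's foot in its starting place, but no verdict came back.

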